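Close the filter hatch of a bench dust extractor

TASK

The filter hatch on top of the bench dust extractor is open. First turn the upright wing of its quarter-turn fastener until it lines up lengthwise with the hatch (the way the slot in the cover will lie), then lift the metal hatch cover out of the tray, lay it squarely over the hatch so that the wing comes up through the slot, and press it down against the spring of the rubber seal until it lies fully home on the frame. Finish while the fingers still hold it pressed down there (do not let go); leave the other things where they are.

Things in the scene. Friction and masses are not known exactly. Their poses are not given: they have to be found in the camera images.
- hatch (a point): Middle of the flat top (the hatch frame, 80 mm up) of the fixed grey dust extractor, 260 x 180 mm. x along its long side (fastener towards -x, near the robot), z up. Opening x -45 to 85, y -42 to 42 mm, edged by an 8 mm wide rubber seal, 5 mm proud when free. The cover when home has its underside's middle here, axes parallel.
- wing (a joint): Angle of the fastener's wing about the vertical, rad, positive counterclockwise seen from above. 0 = in line with the hatch's x axis (long side), as needed for the cover's slot; starts somewhere between 0.7 and 1.4; stops at -0.35 and 1.6. Light friction (0.05 N m), stays where it is left.
- wing_mid (a point): Point on the fastener's axis 15 mm above the frame, 75.5 mm from the hatch point towards its -x. The wing is an upright steel bar 32 mm long, 10 mm thick, rising 26 mm above the frame; x here lies along its length and turns with it. Two short black marks on the frame show the in-line direction.
- seal (a joint): How far the rubber seal is pressed down, m: 0 = free (5 mm proud of the frame), 0.005 = level with the frame, cover fully home. Springy: about 4 N to start moving, 12 N at 0.005; it springs back when the push ends.
- cover: The hatch cover, loose, about 0.35 kg: aluminium sheet 200 (x) x 120 (y) x 5 mm; origin: middle of the underside, z up. A slot through it, 42 mm (x) by 20 mm (y), is centred at x = -75.5 mm, y = 0. A black handle stands on its middle. Starts flat on the tray's floor, slot end nearest the robot.
- cover_grip (a point): Point in the middle of the cover's handle, 28 mm above the cover's underside, axes as the cover's. The handle is a bar 70 mm long (x), 18 mm wide (y), its top 41 mm and its lower side 19 mm above the cover's underside, carried on two short posts.
- cover_slot (a point): Centre of the cover's slot, at the level of the underside; axes as the cover's.
- tray_in (a point): Middle of the inner floor of the grey plastic tray, fixed to the bench, 330 x 190 mm outside, walls 5 mm thick and 45 mm high above the bench, floor 5 mm thick; x along its long side.
- cap: Bystander in the tray beyond the cover: white plastic spare cap, 36 mm across, 34 mm high; origin under its middle.
- jar: Bystander on the bench: amber jar with black lid, 60 mm across, 100 mm high; origin under its middle.
- bone: Bystander on the bench: pale bone about 140 mm long, 28 mm thick, lying along its x; origin under its middle.
Things that resemble listed ones, but are neither listed nor needed, are in the scene too. Of the things that look like the cover, the largest one is meant.

How it is judged:
By the outcome, as a careful person would: the job done as asked, in the order asked, and still so for the second after the job is handed in, while the arm keeps its last pose, push and grip.
It also fails if it takes over 66 s, if anything falls off the work surface, if the arm or the gripper's body presses on something with over 40 N, if the wrist force passes 120 N, or if a joint passes its speed limit or range.

ROBOT

A 6-joint arm with a two-finger parallel gripper is mounted at the origin on the work surface. World frame = base frame: x ahead of the robot, y to its left, z up, the work surface at z = 0. Lengths are in m, angles in rad, forces in N, time in s.
With the tool pointing down it reaches from about 0.2 to 0.875 m from the base axis. Payload 3.4 kg.
Tool frame: the origin (TCP) lies at the very end of the fingers, on their centre line; the grasp point (between the pads) lies 19 mm behind it; z points along the fingers, y is the direction in which the jaws open and shut (so a half turn about z gives the same grasp; the last joint's range is limited). The gripper opens to 94 mm and grips with 3 to 60 N. Pads are 16 mm wide; open, the fingers measure 119 mm over their backs; the gripper's body (75 mm by 177 mm) begins 78 mm behind the grasp point.
Start: joints at [1.096, 0.276, 1.505, -0, 1.361, -0.121], TCP at [0.199, 0.539, 0.205] pointing down, gripper open.
Joint ranges: [-2.89, 2.89], [-0.75, 2.08], [0.22, 2.7], [-1.18, 4.32], [0.11, 2.71], [-2.7, 2.7]. Speed limits (rad/s): [2.57, 2.57, 3.14, 3.14, 3.14, 3.14].

INTERFACE

Orientations are given as a rotation vector (axis times angle).
In Python, from station import * gives the robot as it stands. The module is installed in compiled form; this text tells all that it offers. Calls block until the motion is done:
- reach(position, orientation): joint-space move of the TCP to a pose.
- move_linear(position, rot=None, max_speed=0.15): straight line of the TCP; rot=None keeps the orientation; max_speed is the mean speed in m/s.
- set_joints(angles): joint-space move.
- gripper_open() and grasp(newtons=None): open the fingers fully, or close them until they stop; newtons is the grip in N (None keeps the last).
- wait(seconds).
- solve_ik(position, orientation): joint angles nearest the present ones, or None.
- observe(): the state.
- capture(name): name is "scene" or "top" or "wrist"; returns a dict with "pixels" (384x512x3 uint8, blue, green, red), "camera_matrix" (3x3 intrinsics, pixels), "eye" and "attitude" of the camera in the world. Camera axes: x right, y down, z forward; pixel columns grow to the right and rows downward; lengths in m; the calibration is good to about 2 mm. A picture is of the moment at which its call begins. There is no depth.
A pose or a line that the arm cannot do raises IKError and nothing moves.
- hand_in(): hands the job in, once; it reports no verdict.
The state is a dict: "t": time; "joint_pos": joint angles; "qd": joint speeds; "joint_torque": joint torques, N m; "ee_pos": TCP position; "tool_rot": TCP orientation; "wrist_force": force on the tool from outside, world axes, zero at the start; "ft_torque": the same for the moment, N m; "grip_width": finger opening in m.
Only numpy, scipy, OpenCV 4.12 (cv2) and the standard library are available. Lean on these libraries where they do the work, as an engineer would, in place of code of your own. Each camera call takes 0.05 s, during which the arm holds its last target. There are 200 camera calls.

## Working session

There is one attempt and no reset: what is moved stays moved. The work goes in short steps, each a Python script; the robot and the scene stay as the last script left them, time stands still between calls to the robot, and variables do not carry over. Pictures are saved under pics/ and viewed, about 8 in all and at most 12, crops included, and the job is handed in when it is done.

```bash
mkdir -p pics
cat > h.py <<'E'
from station import *
import numpy as np, cv2
from scipy.spatial.transform import Rotation as R
def Rm(a):
    a=np.array(a,float)
    return a if a.shape==(3,3) else (R.from_quat(a).as_matrix() if a.size==4 else R.from_rotvec(a).as_matrix())
def ray(c,u,v,z):
    d=Rm(c["attitude"])@np.linalg.solve(np.array(c["camera_matrix"]),[u,v,1.]); e=np.array(c["eye"])
    return e+d*(z-e[2])/d[2]
def proj(c,p):
    q=np.array(c["camera_matrix"])@(Rm(c["attitude"]).T@(np.array(p)-np.array(c["eye"]))); return q[:2]/q[2]
def snap(n,f):
    c=capture(n); cv2.imwrite(f"pics/{f}.png",c["pixels"]); np.save(f"pics/{f}.npy",c,allow_pickle=True); return c
def load(f): return np.load(f"pics/{f}.npy",allow_pickle=True).item()
E
python3 - <<'E'
from h import *
for n in("top","scene"):
    c=snap(n,n+"0"); print(n,c["eye"],c["attitude"],c["camera_matrix"])
    
a=[cv2.imread(f"pics/{n}0.png") for n in("top","scene")]
cv2.imwrite("pics/a.png",cv2.resize(a[0],(800,600),interpolation=cv2.INTER_CUBIC))
print(observe())
E
```

```text
top [0.39164075 0.00731606 1.41029073] [-2.18924876  2.1867305  -0.0902975 ] [[354.72567652   0.         254.68540802]
 [  0.         354.72567652 188.94762327]
 [  0.           0.           1.        ]]
scene [1.15290976 0.07971112 1.05311722] [-1.83348185 -1.95575555  0.60896216] [[363.46325276   0.         254.12287053]
 [  0.         363.46325276 190.22262501]
 [  0.           0.           1.        ]]
{'t': 0.1, 'joint_pos': array([ 1.09597854e+00,  2.76495330e-01,  1.50596668e+00, -4.12932522e-05,
        1.36071349e+00, -1.20985008e-01]), 'qd': array([ 0.00011689, -0.00316313, -0.0040776 ,  0.00034092,  0.00071524,
       -0.00169819]), 'joint_torque': array([ 2.66224110e-03, -4.05455124e+01, -2.37780011e+01,  7.04310299e-02,
        2.98493716e-02, -2.95258337e-05]), 'ee_pos': array([0.19901627, 0.53892663, 0.2047279 ]), 'tool_rot': array([-5.52815896e-01, -3.09213791e+00,  2.39510936e-03]), 'wrist_force': array([-0.82960876, -0.11257334, -0.43783776]), 'ft_torque': array([-0.0249764 , -0.03495907,  0.04198479]), 'grip_width': 0.09382282800781407}
```

View pics/a.png

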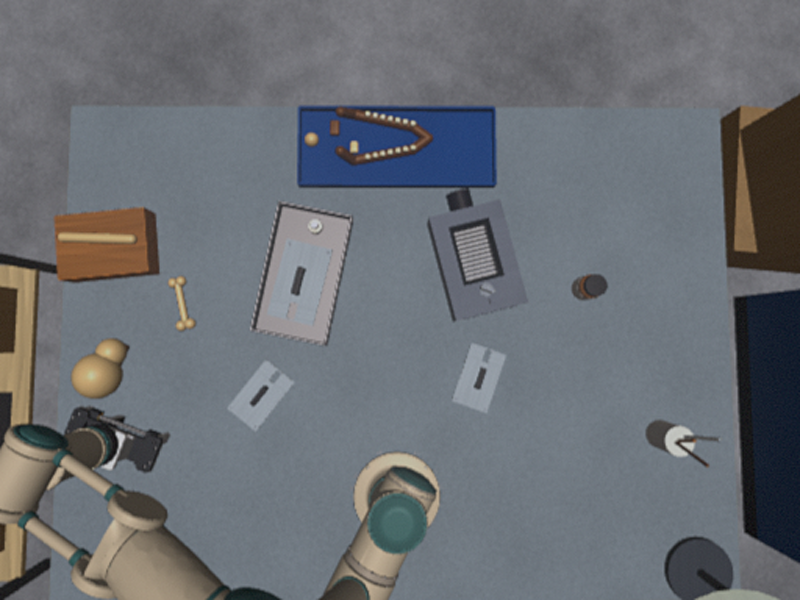

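View pics/scene0.png

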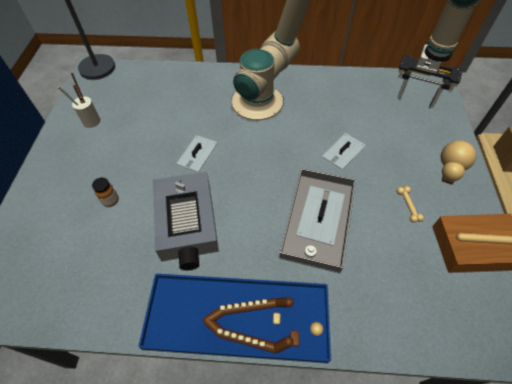

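The top view shows the tray with the large cover (800x600 px ~(302,280)), the extractor (~(477,260)) with its wing at (487,290), and two smaller decoy plates in front. Next I'll enlarge both.

Run:
```python
from h import *
i=cv2.imread("pics/top0.png")
a=cv2.resize(i[125:225,155:230],None,fx=5.3,fy=5.3,interpolation=cv2.INTER_CUBIC)
b=cv2.resize(i[125:225,270:345],None,fx=5.3,fy=5.3,interpolation=cv2.INTER_CUBIC)
cv2.imwrite("pics/b.png",np.hstack([a,b]));print(a.shape)
```

```text
(530, 398, 3)
```

View pics/b.png

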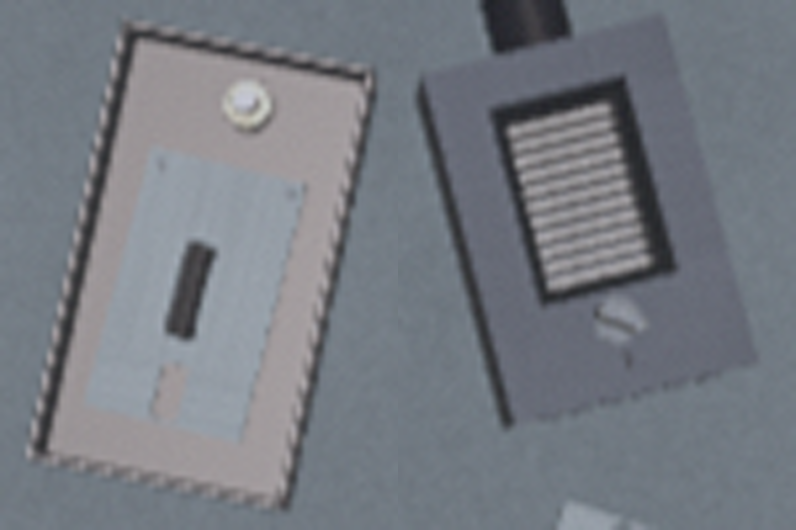

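Left: cover corners at (152,150),(305,185),(243,440),(87,403); the slot is at (168,390), the end nearest the robot. Right: frame corners at about (422,75),(662,15),(757,360),(512,420); the wing is at (620,320), slanted. Computing coarse poses, then moving the wrist camera in for a close look.

Run:
```python
from h import *
c=load("top0")
def pts(P,x0,z): return np.array([ray(c,(u+.5)/5.3-.5+x0,(v+.5)/5.3-.5+125,z) for u,v in P])
C=pts([(152,150),(305,185),(243,440),(87,403)],155,.01)
H=pts([(24,75),(264,15),(359,360),(114,420)],270,.08)
for n,P in(("cover",C),("hatch",H)):
    L=(P[0]-P[3]+P[1]-P[2])/2; W=(P[0]-P[1]+P[3]-P[2])/2
    print(n,P.mean(0),np.linalg.norm(L),np.linalg.norm(W),"yaw",np.arctan2(L[1],L[0]),np.arctan2(-W[0],W[1]))
h=H.mean(0);yaw=np.arctan2(*((H[0]-H[3])[[1,0]]))
# wrist camera pose relative to tool
w=capture("wrist"); o=observe(); T=Rm(o["tool_rot"])
print("cam in tool",T.T@(np.array(w["eye"])-o["ee_pos"]),"\n",T.T@Rm(w["attitude"]),w["camera_matrix"][0])
print(pts([(222,320),(198,304),(246,332)],270,.10))
```

```text
cover [0.53016047 0.24440248 0.01      ] 0.1958790213940284 0.11869033136655074 yaw -0.23034781634748694 -0.22790323610453236
hatch [ 0.57957183 -0.19636499  0.08      ] 0.25610729495637236 0.17913196849116672 yaw 0.2513937246731325 0.2454323233806864
cam in tool [ 0.08169143  0.00101025 -0.17947234] 
 [[ 1.25899126e-03 -9.59915465e-01 -2.80286846e-01]
 [ 9.99999196e-01  1.25176739e-03  2.04787964e-04]
 [ 1.54274800e-04 -2.80286878e-01  9.59916268e-01]] [269.21319835   0.         251.78593579]
[[ 0.50360384 -0.21492283  0.1       ]
 [ 0.51483027 -0.19820291  0.1       ]
 [ 0.49519803 -0.23165896  0.1       ]]
```

```bash
cat >> h.py <<'E'
def rot(a): return (R.from_euler('z',a)*R.from_euler('x',np.pi)).as_rotvec()
def loc(p,yaw,d): return np.array(p)+R.from_euler('z',yaw).apply(d)
E
python3 - <<'E'
from h import *
h=[.5796,-.1964,.08]; y=.248
for a in (y,y+np.pi,1.1,1.1+np.pi): print(a,solve_ik(loc(h,y,[-.0755,0,.12]),rot(a)))
for a in (-.229,-.229+np.pi): print(a,solve_ik([.53,.244,.1],rot(a)))
reach(loc(h,y,[-.03,0,.12]),rot(y+np.pi)); wait(.3)
c=snap("wrist","w1"); print(observe()["joint_pos"],observe()["t"],proj(c,loc(h,y,[-.0755,0,.015])))
cv2.imwrite("pics/w1b.png",cv2.resize(c["pixels"],(800,600),interpolation=cv2.INTER_CUBIC))
E
```

```text
0.248 [-5.27871084e-01  2.41673197e-01  1.56684338e+00 -8.88178420e-16
  1.33307608e+00  7.94925243e-01]
3.3895926535897933 [-5.27871084e-01  2.41673197e-01  1.56684338e+00 -4.44089210e-16
  1.33307608e+00 -2.34666741e+00]
1.1 [-5.27871084e-01  2.41673197e-01  1.56684338e+00 -4.44089210e-16
  1.33307608e+00 -5.70747568e-02]
4.241592653589793 None
-0.229 [ 3.12224110e-01  3.64641330e-01  1.64827660e+00 -4.44089210e-16
  1.12867472e+00  2.11202044e+00]
2.912592653589793 [ 0.31222411  0.36464133  1.6482766   0.          1.12867472 -1.02957222]
[-4.72537705e-01  2.96943188e-01  1.48818049e+00 -4.04576605e-06
  1.35640784e+00 -2.29178582e+00] 3.3917 [250.73603513 150.68361871]
```

View pics/w1b.png

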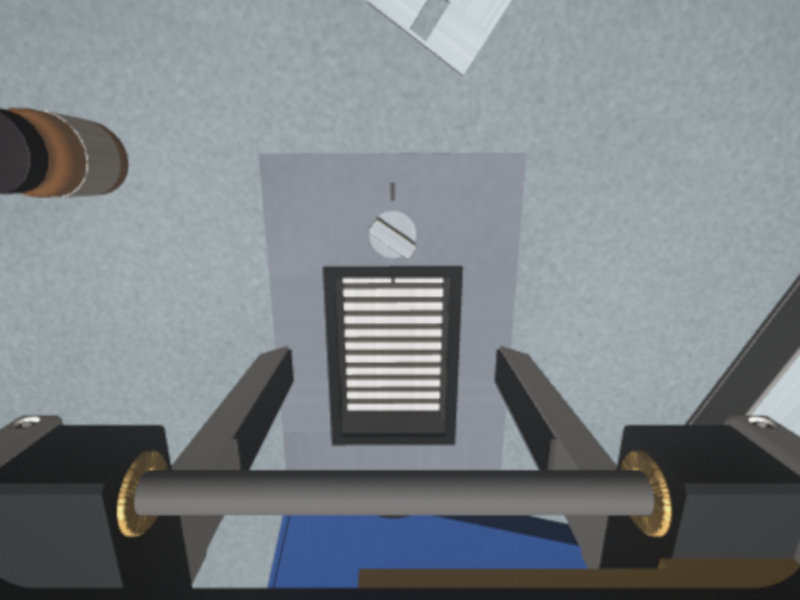

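Run:
```python
from h import *
i=load("w1")["pixels"]
cv2.imwrite("pics/w1c.png",cv2.resize(i[90:200,160:345],None,fx=4.3,fy=4.3,interpolation=cv2.INTER_CUBIC))
```

```text
(no output)
```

View pics/w1c.png

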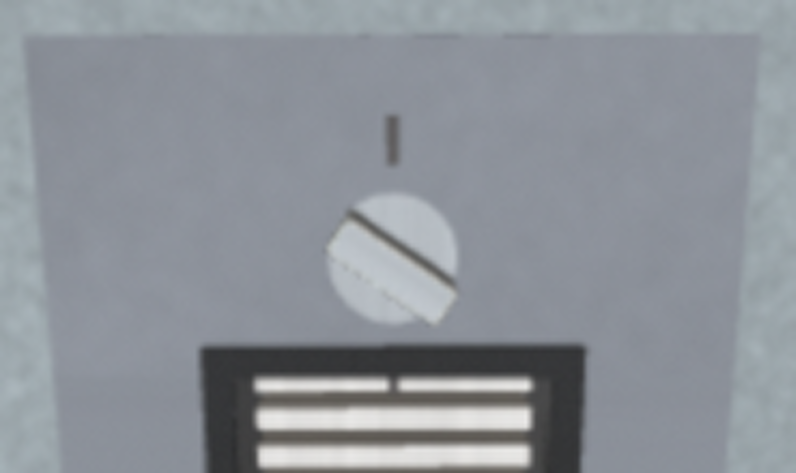

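Crop of the wrist view: near frame corners at (25,35),(760,37), in-line mark at (392,140), disc centre at (393,258), wing top corners at (350,212),(457,290),(437,325),(328,250), seal corners at (202,347),(585,346).

Run:
```python
from h import *
from scipy.optimize import least_squares
c=load("w1")
px=lambda u,v:((u+.5)/4.3-.5+160,(v+.5)/4.3-.5+90)
big=lambda u,v:((u+.5)*.64-.5,(v+.5)*.64-.5)
obs=[(px(25,35),(-.13,.09,0)),(px(760,37),(-.13,-.09,0)),(px(393,258),(-.0755,0,.001)),
 (px(202,347),(-.053,.05,.005)),(px(585,346),(-.053,-.05,.005)),(big(333,444),(.093,.05,.005)),(big(455,443),(.093,-.05,.005)),(px(392,116),(-.1085,0,0))]
# sign: check which side is +y
f=lambda p,k=1:np.concatenate([np.array(proj(c,loc([p[0],p[1],.08],p[2],np.array(d)*[1,k,1])))-np.array(q) for q,d in obs[:7]])
for k in(1,-1):
    s=least_squares(lambda p:f(p,k),[.5796,-.1964,.248],loss='soft_l1'); print(k,s.x,s.fun.reshape(-1,2).round(1).tolist())
m=[ray(c,*px(u,v),.106) for u,v in[(350,212),(457,290),(437,325),(328,250)]]
m=np.array(m); L=(m[1]-m[0]+m[2]-m[3])/2; W=(m[3]-m[0]+m[2]-m[1])/2
print("wing c",m.mean(0),np.linalg.norm(L),np.linalg.norm(W),np.arctan2(L[1],L[0]),"W",np.arctan2(W[1],W[0]))
```

```text
1 [ 0.58018742 -0.1958247   0.25005482] [[171.3, -0.4], [-171.2, -0.8], [0.0, 0.1], [89.4, 0.2], [-89.6, 0.5], [77.8, 0.3], [-79.4, 1.0]]
-1 [ 0.57998193 -0.19547427  0.25343265] [[-0.3, -0.2], [0.4, -1.3], [0.1, 0.0], [-0.4, 0.3], [0.5, 0.2], [-0.8, 0.4], [0.3, 0.8]]
wing c [ 0.50658757 -0.21445123  0.106     ] 0.031122064237355185 0.009890066504825643 1.2057726772941262 W -0.2747485173094052
```

Run:
```python
from h import *
p=np.array([.5068,-.2145,0]); up=lambda z:p+[0,0,z]
y=.253
reach(up(.2),rot(1.23)); move_linear(up(.088)); 
o=observe(); print(o["t"],o["ee_pos"],o["wrist_force"])
grasp(12); o=observe(); print(o["grip_width"],o["wrist_force"],o["ft_torque"])
for a in np.linspace(1.23,y,4)[1:]: reach(up(.088),rot(a))
wait(.2); o=observe(); print(o["t"],o["grip_width"],o["ee_pos"],o["wrist_force"],o["ft_torque"],o["joint_pos"])
gripper_open(); move_linear(up(.2)); print(observe()["t"])
# look at cover
reach([.53,.244,.17],rot(-.229+np.pi)); wait(.2); c=snap("wrist","w2"); print(observe()["t"])
t=capture("top")["pixels"]; cv2.imwrite("pics/t2.png",t)
a=cv2.resize(c["pixels"][60:330],(800,422),interpolation=cv2.INTER_CUBIC)
b=cv2.resize(t[170:205,270:340],None,fx=4.8,fy=4.8,interpolation=cv2.INTER_CUBIC); b=cv2.copyMakeBorder(b,0,0,0,800-b.shape[1],0)
cv2.imwrite("pics/d.png",np.vstack([a,b]))
```

```text
6.1167 [ 0.50746278 -0.21485715  0.08866806] [ 0.81709902 -0.59590829  1.15465167]
0.009983754654179569 [ 0.62151974  0.63114866 -0.96072335] [-0.03600317 -0.00025257 -0.00552716]
8.7917 0.009701684962851446 [ 0.50764462 -0.21530729  0.0880494 ] [ 4.01238733 -2.62521408 -5.76671358] [-0.66954863 -0.5791442  -0.00923416] [-5.27015966e-01  3.31331489e-01  1.73645916e+00 -4.94545553e-04
  1.07161626e+00  7.86772268e-01]
11.0167
12.95
```

View pics/d.png

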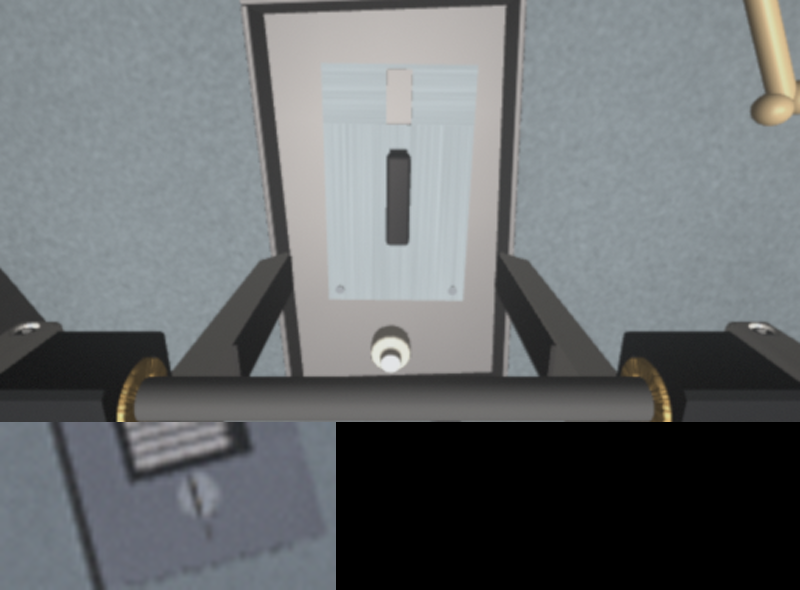

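The wing now lies in line with the frame mark (inset: slit at (200,495) pointing at the mark at (208,535)). The cover's corners are at (321,65),(478,65),(463,300),(329,300) and the handle at (398,197).

Run:
```python
from h import *
from scipy.optimize import least_squares
c=load("w2"); px=lambda u,v:((u+.5)*.64-.5,(v+.5)*.64-.5+60)
obs=[(px(321,65),(-.1,-.06,.005)),(px(478,65),(-.1,.06,.005)),(px(463,300),(.1,.06,.005)),(px(329,300),(.1,-.06,.005)),(px(386,97),(-.0755,-.01,.005)),(px(411,97),(-.0755,.01,.005)),
(px(386,244),(.035,-.009,.041)),(px(409,244),(.035,.009,.041))]
s=least_squares(lambda p:np.concatenate([proj(c,loc([p[0],p[1],.005],p[2],d))-np.array(q) for q,d in obs]),[.53,.244,-.229],loss='soft_l1')
print(s.x,s.fun.reshape(-1,2).round(1).tolist())
x,y,yaw=s.x
assert np.hypot(x-.53,y-.244)<.008 and abs(yaw+.229)<.06
r=rot(yaw+np.pi)
reach([x,y,.12],r); move_linear([x,y,.0115],max_speed=.08); o=observe(); print(o["t"],o["ee_pos"],o["wrist_force"])
if abs(o["wrist_force"][2])<8:
    grasp(45); o=observe(); print(o["grip_width"],o["ee_pos"],o["wrist_force"])
    move_linear([x,y,.19]); wait(.2); o=observe(); print(o["t"],o["grip_width"],o["ee_pos"],o["wrist_force"],o["ft_torque"])
    np.save("cov.npy",s.x)
    reach(loc([.58,-.1955,0.19],.253,[0,0,0]),rot(.253+np.pi)); wait(.3); c=snap("wrist","w3"); o=observe(); print(o["t"],o["grip_width"],o["ee_pos"],o["joint_pos"])
    cv2.imwrite("pics/w3b.png",cv2.resize(c["pixels"],(800,600),interpolation=cv2.INTER_CUBIC))
```

```text
[ 0.53264796  0.24720482 -0.23829818] [[-0.3, -1.3], [-0.2, -0.3], [0.1, 0.1], [0.2, -0.6], [-0.1, -0.1], [0.3, 0.1], [-0.1, 1.4], [0.1, 1.5]]
14.825 [0.53311531 0.24737289 0.01205857] [-0.70713104  0.30413297 -0.29461789]
0.01744133585574044 [0.53251111 0.24694219 0.01149686] [ 0.14783033 -1.90288023  0.51949624]
17.5167 0.017774128285995585 [0.53228491 0.24706664 0.18915776] [ 0.37197277  0.04862152 -3.42075656] [ 0.03837001  0.00084141 -0.00880683]
19.5 0.01774057075311163 [ 0.58015952 -0.19493173  0.19006228] [-4.37827273e-01  3.39979288e-01  1.44885427e+00  7.08511776e-05
  1.35267579e+00 -2.26246736e+00]
```

View pics/w3b.png

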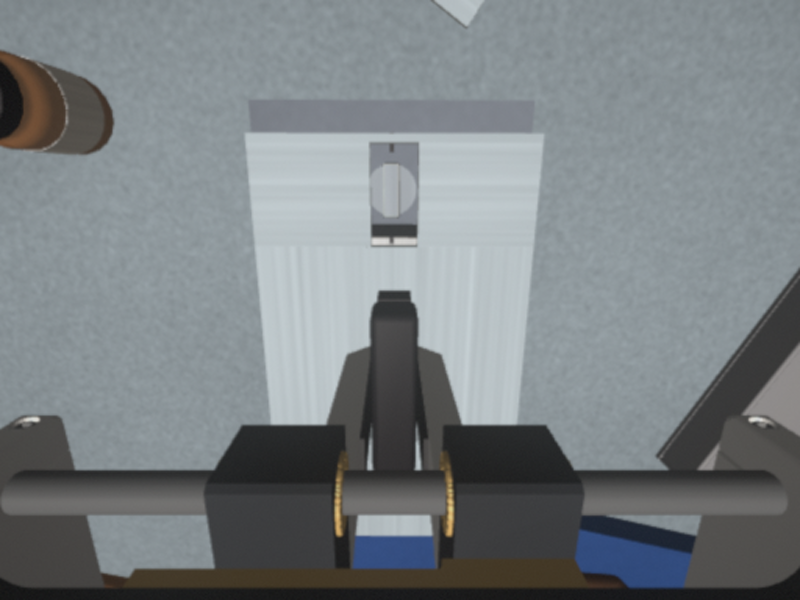

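The held cover hangs level over the hatch: slot corners at (370,142),(418,142),(417,247),(371,247), near edge from (246,133) to (543,133). The wing is in line, its top at (384–400, 163–218). Measuring the cover against the wing and frame in this same picture.

Run:
```python
from h import *
from scipy.optimize import least_squares
c=load("w3"); px=lambda u,v:((u+.5)*.64-.5,(v+.5)*.64-.5)
def fit(obs,z,p0):
    s=least_squares(lambda p:np.concatenate([proj(c,loc([p[0],p[1],z],p[2],d))-np.array(q) for q,d in obs]),p0); print(s.x,s.fun.reshape(-1,2).round(1).tolist()); return s.x
zu=.1835; s=.021;
C=fit([(px(246,133),(-.1,.06,.005)),(px(543,133),(-.1,-.06,.005)),(px(370,142),(-.0755-s,.01,.005)),(px(418,142),(-.0755-s,-.01,.005)),(px(371,247),(-.0755+s,.01,.005)),(px(417,247),(-.0755+s,-.01,.005))] if 0 else
 [(px(246,133),(-.1,-.06*-1,.005)),(px(543,133),(-.1,-.06,.005)),(px(370,142),(-.0755-s,.01,.005)),(px(418,142),(-.0755-s,-.01,.005)),(px(371,247),(-.0755+s,.01,.005)),(px(417,247),(-.0755+s,-.01,.005))],zu,[.58,-.195,.253])
C2=fit([(px(246,133),(-.1,-.06,.005)),(px(543,133),(-.1,.06,.005)),(px(370,142),(-.0755-s,-.01,.005)),(px(418,142),(-.0755-s,.01,.005)),(px(371,247),(-.0755+s,-.01,.005)),(px(417,247),(-.0755+s,.01,.005))],zu,[.58,-.195,.253])
H=fit([(px(249,100),(-.13,-.09,0)),(px(534,100),(-.13,.09,0)),(px(392,190),(-.0755,0,.026))],.08,[.58,-.195,.253])
print("tcp",observe()["ee_pos"])
for v in (163,218): print(ray(c,*px(391.5,v),.106))
```

```text
[ 0.42125948 -0.23537892 -2.88411309] [[4.5, 57.7], [-4.8, 57.3], [0.4, 46.4], [-0.1, 46.3], [-1.5, -90.3], [1.5, -90.4]]
[ 0.58041672 -0.19367991  0.25493795] [[-0.9, 0.1], [0.5, 0.1], [-0.4, 0.3], [0.6, 0.3], [-0.0, -0.4], [0.2, -0.4]]
[ 0.58025951 -0.19508224  0.25588552] [[-0.4, -0.1], [0.6, -0.2], [-0.2, 0.3]]
tcp [ 0.58015952 -0.19493173  0.19006228]
[ 0.4919355  -0.21826412  0.106     ]
[ 0.52307049 -0.21018649  0.106     ]
```

Run:
```python
from h import *
r=rot(.2545+np.pi); P=lambda z:[.5800,-.1966,z]
move_linear(P(.125),r); wait(.2)
def rep(): 
    o=observe(); print(round(o["t"],2),o["ee_pos"].round(4),o["wrist_force"].round(1),o["ft_torque"].round(2),round(o["grip_width"],4)); return o
f0=rep()["wrist_force"][2]
for z in(.112,.102,.0945):
    move_linear(P(z),max_speed=.04); wait(.15)
    o=rep()
    if abs(o["wrist_force"][2]-f0)>8 or np.hypot(*o["wrist_force"][:2])>8: print("contact");break
c=snap("wrist","w4"); cv2.imwrite("pics/w4b.png",cv2.resize(c["pixels"],(800,600),interpolation=cv2.INTER_CUBIC))
```

```text
20.28 [ 0.5809 -0.197   0.1264] [-0.2 -0.2 -3.2] [0.01 0.   0.03] 0.0173
20.91 [ 0.5802 -0.1967  0.1121] [ 0.4  0.5 -3. ] [ 0.02 -0.04 -0.04] 0.018
21.46 [ 0.5801 -0.1967  0.1021] [-0.4  0.7 -3.2] [ 0.06 -0.05 -0.01] 0.0175
21.94 [ 0.5801 -0.1967  0.0945] [-0.1 -0.3 -3.4] [ 0.03  0.04 -0.01] 0.0178
```

View pics/w4b.png

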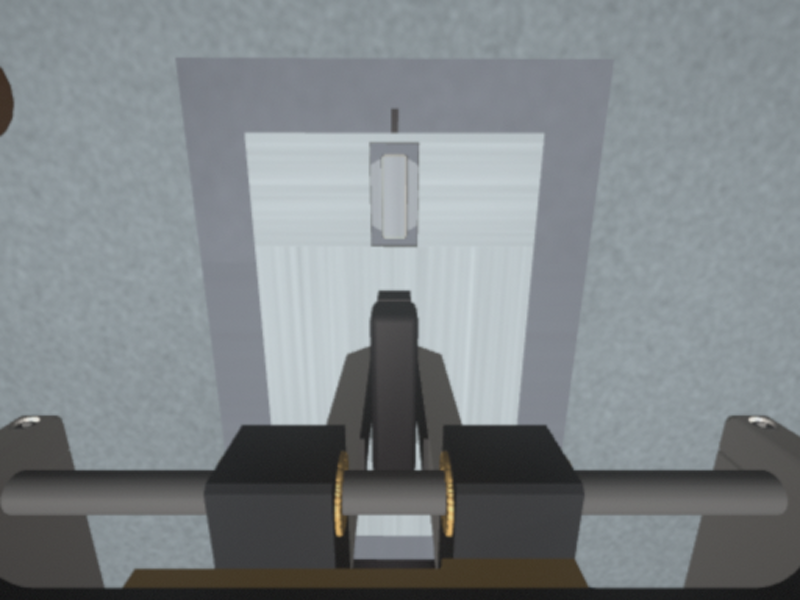

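The wing (x≈395) stands centred in the slot (370–419). The cover's side margins to the frame match (near edge 246–544 against frame 178–612). Pressing down.

Run:
```python
from h import *
z=.0945
for k in range(30):
    z-=.001; move_linear([.5800,-.1966,z],max_speed=.02); wait(.1); o=observe(); w=o["wrist_force"]
    print(round(o["t"],2),round(z,4),o["ee_pos"].round(4),w.round(1),o["ft_torque"].round(2),round(o["grip_width"],4))
    if w[2]>26 or np.hypot(*w[:2])>15 or o["t"]>45: break
wait(.5); o=observe(); print(o["t"],o["ee_pos"],o["wrist_force"],R.from_rotvec(o["tool_rot"]).as_matrix()[:,2])
c=snap("wrist","w5"); cv2.imwrite("pics/w5b.png",cv2.resize(c["pixels"][:300],None,fx=1.5625,fy=1.5625,interpolation=cv2.INTER_CUBIC))
```

```text
22.34 0.0935 [ 0.58   -0.1966  0.0935] [-0.9  0.2 -3.8] [0.07 0.   0.  ] 0.0177
22.69 0.0925 [ 0.58   -0.1966  0.0925] [ 0.3  0.2 -2.9] [ 0.01  0.03 -0.07] 0.0178
23.04 0.0915 [ 0.58   -0.1966  0.0915] [ 0.8 -0.3 -2.5] [0.01 0.02 0.03] 0.0177
23.39 0.0905 [ 0.5801 -0.1966  0.091 ] [-1.3  1.5  1.4] [0.07 0.18 0.01] 0.0178
23.74 0.0895 [ 0.5801 -0.1966  0.0898] [-1.6  0.8  3.5] [0.09 0.26 0.03] 0.0175
24.09 0.0885 [ 0.5801 -0.1966  0.0887] [-1.9  1.3  5.3] [ 0.13  0.31 -0.01] 0.0174
24.44 0.0875 [ 0.5801 -0.1966  0.0879] [-1.9  1.3  5.1] [0.16 0.35 0.04] 0.0178
24.79 0.0865 [ 0.5801 -0.1967  0.0871] [-2.2  1.5  6.6] [ 0.22  0.42 -0.02] 0.0176
25.14 0.0855 [ 0.5801 -0.1967  0.0865] [-3.3  1.5  8.4] [ 0.28  0.44 -0.01] 0.0177
25.49 0.0845 [ 0.5801 -0.1966  0.0864] [-4.1  2.2 13.9] [0.34 0.76 0.  ] 0.0175
25.84 0.0835 [ 0.5801 -0.1966  0.0864] [-6.4  2.2 17.7] [ 0.52  0.95 -0.06] 0.0178
26.19 0.0825 [ 0.5802 -0.1966  0.0864] [-5.9  3.  21.9] [0.59 1.25 0.01] 0.0176
26.54 0.0815 [ 0.5802 -0.1966  0.0864] [-7.9  3.3 27.1] [ 0.77  1.5  -0.05] 0.0177
27.0417 [ 0.58017877 -0.19665984  0.08641335] [-8.07137405  3.26062378 26.2386213 ] [ 0.00249503 -0.00130537 -0.99999604]
```

View pics/w5b.png

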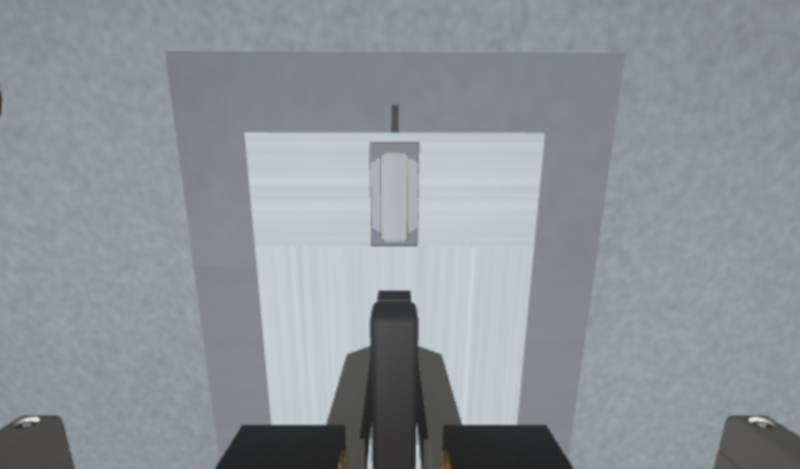

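The descent stopped hard at TCP z = 0.0864, so the underside is at about 0.080, level with the frame. The seal gave its full 5 mm before that, and the push is now about 26 N. The wing stands centred in the slot.

```bash
python3 -c "
from station import *
hand_in(); o=observe(); print(o['t'],o['ee_pos'],o['wrist_force'],o['grip_width'])"
```

```text
the job is handed in; nothing more can be done
the job is handed in; nothing more can be done
```

I turned the wing in line with the hatch, lifted the large cover from the tray, laid it over the hatch with the wing up through the slot, and pressed it fully home. I handed in at about 27 s with the fingers still holding it down.

**Last checks:**
- **Fully home:** the cover touched the seal at TCP z of about 0.091 and stopped hard at 0.0864. That puts its underside at about 0.080 m, level with the frame. Past that point the force rose to about 26 N with no further movement.
- **Alignment:** the last wrist picture shows the cover square on the frame and the wing centred in the slot.
- **Side force:** the arm is also pushing sideways with about 9 N. The tool is tilted by less than 0.2°.
- **Disagreement:** my hatch position estimates differed by about 1 mm between pictures. I corrected for this by measuring the cover and wing in the same picture.
- **Not checked:** I took no final overview picture of the bystanders, but none were approached and no unexpected contact forces showed up. The state read after handing in returned nothing, so there is no reading from the final second.

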